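# Clamp the sample tube with the inner knob and start the mixer

### The job

Close the mixer's clamp on the blood tube by turning the orange inner knob clockwise until the tube is squeezed with about 12 N: it must not be left loose, and twice that breaks the glass. Leave the black outer ring around the knob at its setting. Then press the green start button fully down, let go of everything, and leave the tube clamped and the things around the mixer where they are.

Things in the scene. Friction and masses are not known exactly. Their poses are not given: they have to be found in the camera images.
- mixer: White bench-top tube mixer with a blue band, fixed to the bench, 160 (x) x 270 (y) mm, flat deck 70 mm above the bench. Origin: centre of its underside; its front (-x side) faces the robot, x axis to its back, z up. On its deck: dual control at (-10, 75) mm, tube pocket around (0, -69) mm, start button at (-50, -10) mm, in its own axes.
- knob_top (a point): Centre of the top face of the orange inner knob, on its upright turning axis, 122 mm above the bench. The knob is a plain upright ribbed cylinder of 32 mm diameter with a white line on top, 34 mm proud of the outer ring, sides free over that height. Clockwise seen from above closes the clamp, 8 mm of jaw travel per rad; it stays where it is left.
- knob: The same inner knob; origin on its axis at deck height. Turning takes 0.22 N m of friction plus 0.008 N m per newton of squeeze on the tube (0.32 N m at 12 N). At rest the felt torque may lie up to 0.22 N m either side of the squeeze share. It needs 1.2 to 3.3 rad from the start, differing each time; stop by the felt rise in torque. From first bite, 12 N takes about 0.2 rad.
- ring_mark (a point): White mark on the top face of the black outer ring (the mixing-speed setting), 26 mm from the common axis, 88 mm above the bench. The ring is 58 mm in diameter, its top face is level and lies 34 mm below the knob's top; it turns very easily (0.05 N m) when touched and is already set: leave it.
- jaw: Aluminium clamp jaw on the deck with a dark rubber face, 34 mm wide, 30 mm high. Origin: centre of the foot of the face that meets the tube, at deck height, at (0, -45 to -52) mm in the mixer's axes at the start. The springy rubber and the rest give about 0.13 mm per newton in all. It slides along the mixer's -y towards the tube, driven by the inner knob.
- tube: Glass sample tube with a blue cap, 16 mm diameter, 102 mm tall, standing loosely upright in the mixer's pocket 25 mm above the bench, between the jaw and a dark steel fixed anvil. Origin: centre of its underside, z up. It has a few mm of play before it is clamped; the anvil's face lies anywhere from y = -77 to -84 mm in the mixer's axes, different each time.
- start (a joint): Green round start button, 24 mm diameter, in a small black housing on the deck; value 0 when up, 0.005 m when fully down. Springs back up. About 4 N pushes it fully down.
- start_top (a point): Centre of the top of the green start button (when up); press straight down.
- rack: White open tube rack, 75 x 140 mm, full of tubes with orange and purple caps, 88 mm tall, behind the mixer; loose, leave alone. Origin: centre of its underside.
- bottle: Clear water bottle with a blue cap, 60 mm diameter, 190 mm tall, loose, leave alone. Origin: centre of its underside.
- tissues: White and blue tissue box, 110 x 220 x 70 mm, loose, leave alone. Origin: centre of its underside.
There are look-alikes about, which are no part of the job. Of the things that look like the tube, the largest one is meant.

How it is judged (in metres and radians):
On the way, in this order (a step that is already met when the one before it is completed fails the run):
1. the jaw squeezes the tube with more than 5 N (contact force between jaw and tube above 5 N), for 0.3 s.
2. with the tube clamped, the start button is pressed down at least 4 of its 5 mm (value of joint start above 0.004 m and contact force between jaw and tube above 5 N), for 0.05 s.
At the end, for the whole second after the job is handed in: The jaw holds the tube with 5 to 24 N, the tube upright within 0.15 rad and at rest, the start button is up again, the outer ring's mark is within 4 mm of where it began, and rack, bottle and tissue box are within 30 mm of their places (contact force between jaw and tube between 5 and 24 N and value of joint start below 0.0015 m and angle between tube's own z axis and vertical below 0.15 rad and distance of ring_mark from where it was at the start of the episode below 0.004 m and linear speed of tube below 0.02 m/s and distance of each of rack, bottle, tissues from where it was at the start of the episode below 0.03 m); the robot touches nothing.
It fails at once if the tube is squeezed with more than 24 N (glass breaks) (contact force between jaw and tube above 24 N).
It fails at once if the outer ring is turned off its setting (mark moves more than 4 mm) (distance of ring_mark from where it was at the start of the episode above 0.004 m).
It fails at once if the tube rack is shoved or knocked over (distance of rack from where it was at the start of the episode above 0.03 m or angle between rack's own z axis and vertical above 0.3 rad).
It fails at once if the bottle is shoved or knocked over (distance of bottle from where it was at the start of the episode above 0.03 m or angle between bottle's own z axis and vertical above 0.3 rad).
It fails at once if the tissue box is shoved or knocked over (distance of tissues from where it was at the start of the episode above 0.03 m or angle between tissues's own z axis and vertical above 0.3 rad).
It also fails if it takes over 61 s, if anything falls off the work surface, if the arm or the gripper's body presses on something with over 40 N, if the wrist force passes 120 N, or if a joint passes its speed limit or range.

### The arm

A 6-joint arm with a two-finger parallel gripper is mounted at the origin on the work surface. World frame = base frame: x ahead of the robot, y to its left, z up, the work surface at z = 0. Lengths are in m, angles in degrees, forces in N, time in s.
With the tool pointing down it reaches from about 0.3 to 0.75 m from the base axis. Payload 8.5 kg.
Tool frame: the origin (TCP) lies on the centre line of the jaws, within the pads' length; the fingertips stand 17 mm ahead of it and the grasp point (between the pads) lies 2 mm behind it (env.tcp_to_tips is the distance from the TCP to the fingertips, in m); z points along the fingers, y is the line along which they close (so a half turn about z gives the same grasp; the last joint's range is limited). The gripper opens to 85 mm and grips with 20 to 120 N. Pads are 22 mm wide; open, the fingers measure 114 mm over their backs; the gripper's body (76 mm by 85 mm) begins 54 mm behind the grasp point. The pads swing forward as they close: fully open they stand 13 mm farther back than shut.
Start: joints at [-85.56, 21.807, 74.336, -0, 83.858, -12.336], TCP at [0.159, -0.527, 0.219] pointing down, gripper open.
Joint ranges: [-178.18, 178.18], [-50.72, 133.34], [12.68, 142.11], [-81.47, 261.47], [9.98, 163.14], [-165.26, 165.26]. Speed limits (degrees/s): [136.94, 136.94, 180, 180, 180, 180].

### API

Orientations are given as a 3x3 rotation matrix whose columns are the frame's x, y, z axes.
In Python, from rig import env gives the robot as it stands. The module is installed in compiled form; this text tells all that it offers.
- The arm moves only by the shell command python3 -m pendant 'ROWS' [FORCE]. ROWS is JSON, a list of rows, each a list of 7 numbers: the opening, from 0 (shut) to 1 (fully open), then the shift along the tool's x, y, z in m, then the turn, a rotation vector about the tool's x, y, z in rad. A call has 1 to 5 rows; each row is the pose to reach, as a shift and turn from the pose commanded when the call began, along the tool's axes at that moment; what a row does not reach only later rows make up. A row lasts 1/8 s, in which the tool goes at most 62.5 mm and 10.7 degrees, less where a joint would pass 70% of its speed; a pose out of reach is approached as far as the arm can. A call with a gripper value outside its range is refused whole. The fingers move at their own pace and stop on an object; FORCE is the grip in N (left out, the last holds). Time passes only in rows, so rows that repeat a pose let the fingers close. It gives the time, the measured TCP pose, the force, the opening and the grip force at its end, in the units of the state.
- env.observe(): the state, without advancing time (a new reading comes with each control period).
- env.get_image(name): name is "scene" or "top" or "wrist"; returns a dict with "image" (400x640x3 uint8, blue, green, red), "fx", "fy", "cx", "cy" (pixels), "pose" (4x4, takes a point from camera to world coordinates). Camera axes: x right, y up, looking along -z (the intrinsics and any distortion apply to the point x, -y, -z); pixel columns grow to the right and rows downward; lengths in m; the calibration is good to about 2 mm. A picture is of the moment at which its call begins. There is no depth.
- env.close_job(): hands the job in; it is judged then, once.
Trained networks look in the newest picture that a camera, given by its name, has taken for a name from the list of things; names that differ only in an ending like _2 or _b are one class to them, and where a whole thing is asked for, a point or a joint stands for the part that bears it (a point fixed in the world has none). Each returns a list of dicts, best first, with "conf" (0 to 1); they miss things now and then, are a little off and sometimes report something else, mostly with a low value. They report only what shows in the picture. A call takes as long as a camera call. They do not tell look-alikes from the thing itself.
- env.find_in(camera, thing): "bbox" ([centre column, centre row, width, height] in pixels, round what is visible of it).
- env.trace(camera, thing): "mask" (400x640 bool, what is visible of it) and "bbox" ([centre column, centre row, width, height] in pixels, round what is visible of it).
- env.tip_of(camera, thing): "centre" ([column, row] in pixels: a listed point, or the origin of a listed thing).
The state is a dict: "time_s": time; "q": joint angles; "qvel": joint speeds; "joint_efforts": joint torques, N m; "position": TCP position; "tool_rot": TCP orientation; "ft_force": force on the tool from outside, world axes, zero at the start; "wrist_torque": the same for the moment, N m; "grip_width": finger opening in m; "gripper_force": force on a finger pad.
Only numpy, scipy, OpenCV 4.12 (cv2) and the standard library are available. Lean on these libraries where they do the work, as an engineer would, in place of code of your own. Each camera call takes 0.05 s, during which the arm holds its last target. There are 200 camera calls.

## Working session

There is one attempt and no reset: what is moved stays moved. The work goes in short steps, Python scripts to look and compute and a shell command to move; the robot and the scene stay as the last step left them, time stands still between calls to the robot, and variables do not carry over. Pictures are saved under pics/ and viewed, at most 12 in all, crops included, and the job is handed in when it is done.

```bash
mkdir -p pics; cat > h.py <<'E'
from rig import env
import numpy as np, cv2
def ray(im,px):
    P=np.array(im["pose"]); 
    d=np.array([(px[0]-im["cx"])/im["fx"],-(px[1]-im["cy"])/im["fy"],-1.])
    return P[:3,3],P[:3,:3]@d
def at(im,px,z):
    o,d=ray(im,px); return o+d*(z-o[2])/d[2]
E
python3 - <<'E'
from h import *
for c in("top","scene"):
    im=env.get_image(c); cv2.imwrite(f"pics/{c}0.png",im["image"]); print(c,{k:v for k,v in im.items() if k!="image"})
    for t,z in(("knob_top",.122),("ring_mark",.088),("start_top",None),("mixer",0),("tube",.025),("jaw",.07)):
        for r in env.tip_of(c,t)[:3]: print(t,np.round(r["centre"],1),round(r["conf"],2),np.round(at(im,r["centre"],z or .085),4))
s=env.observe(); print(s)
E
```

```text
top {'fx': 362.4277348967505, 'fy': 362.4277348967505, 'cx': 323.45560811034306, 'cy': 198.57130272562486, 'pose': array([[ 0.02774388,  0.98525615, -0.16882122,  0.51864969],
       [-0.99920609,  0.02250359, -0.03287531,  0.04028405],
       [-0.02859152,  0.16959928,  0.98509827,  0.87904672],
       [ 0.        ,  0.        ,  0.        ,  1.        ]])}
knob_top [324.4 273.7] 0.62 [0.4924 0.0593 0.122 ]
knob_top [325. 271.] 0.5 [0.4979 0.0582 0.122 ]
ring_mark [323.5 282.6] 0.88 [0.4726 0.0615 0.088 ]
start_top [369.4 281.6] 0.43 [ 0.4774 -0.0362  0.085 ]
mixer [352.5 259.2] 0.7 [5.235e-01 4.000e-04 8.500e-02]
tube [384.2 252. ] 0.67 [ 0.5424 -0.0758  0.025 ]
tube [375.4 190.3] 0.38 [ 0.6879 -0.0549  0.025 ]
jaw [378.9 253.9] 0.78 [ 0.5367 -0.0581  0.07  ]
jaw [372.1 278.3] 0.51 [ 0.4838 -0.0434  0.07  ]
scene {'fx': 394.8433354746648, 'fy': 394.8433354746648, 'cx': 315.9912799236328, 'cy': 190.50898687234664, 'pose': array([[ 0.49216849, -0.51302754,  0.70325879,  1.27428276],
       [ 0.87016945,  0.26768825, -0.41370054, -0.32651166],
       [ 0.02398565,  0.81556468,  0.5781
[... 601 characters left out ...]
4262e+01, -1.23368448e+01]), 'qvel': array([ 0.05798427, -0.00373591, -0.08298022, -0.02325042,  0.01912956,
       -0.10495449]), 'joint_efforts': array([-1.27295418e-03, -4.48245084e+01, -2.31434369e+01, -3.16519327e-04,
        4.86423341e-04,  3.93482473e-07]), 'position': array([ 0.15875752, -0.52658359,  0.21874054]), 'tool_rot': array([[ 9.57433153e-01,  2.88655082e-01,  3.35930761e-05],
       [ 2.88655083e-01, -9.57433152e-01, -4.45414576e-05],
       [ 1.93060066e-05,  5.23422804e-05, -9.99999998e-01]]), 'ft_force': array([-0.64290686, -0.16011341, -0.07048864]), 'wrist_torque': array([-0.02624985, -0.01170637,  0.04516972]), 'gripper_force': 0.0, 'grip_width': 0.08530989658635693}
```

```bash
python3 - <<'E'
import cv2
a=cv2.imread("pics/top0.png")[150:330,240:460]; cv2.imwrite("pics/t1.png",cv2.resize(a,None,fx=3.3,fy=3.3,interpolation=2))
E
```

```text
(no output)
```

View pics/t1.png

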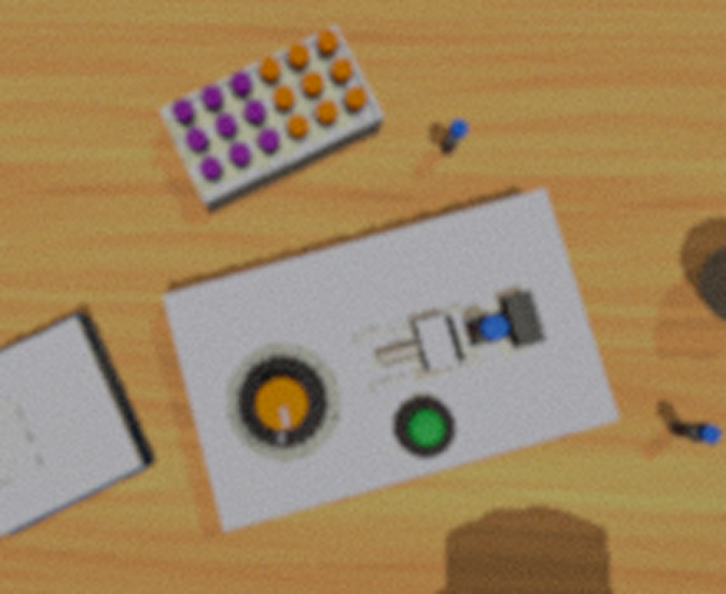

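View pics/scene0.png

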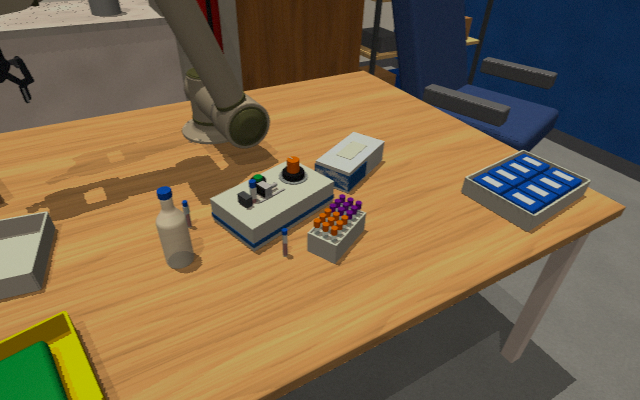

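The top view shows the mixer yawed about 15°, with the knob at crop (281,403), i.e. about pixel (325,272), and the button at (427,427), i.e. about (369,279). The clamped-style tube is at (390,249), and the two other tubes stand loose on the bench. Scene view: tissue box beside the knob, bottle at (175,235), rack behind.

```bash
cat > loc.py <<'E'
from h import *
def tri(p):
    A=np.zeros((3,3));b=np.zeros(3)
    for im,px in p:
        o,d=ray(im,px); d=d/np.linalg.norm(d); M=np.eye(3)-np.outer(d,d); A+=M;b+=M@o
    return np.linalg.solve(A,b)
ims={c:env.get_image(c) for c in("top","scene")}
E
python3 - <<'E'
from loc import *
t=ims["top"]
C=[(165,295),(547,188),(618,418),(222,530)]
W=np.array([at(t,(x/3.3+240,y/3.3+150),.07) for x,y in C]); c=W.mean(0)
ey=(W[0]-W[1]+W[3]-W[2]); yaw=np.arctan2(-ey[0],ey[1]); print("mixer",W.round(4).tolist(),c,np.degrees(yaw))
R=np.array([[np.cos(yaw),-np.sin(yaw)],[np.sin(yaw),np.cos(yaw)]])
for n,p in(("knob",(-.01,.075)),("btn",(-.05,-.01)),("tube",(0,-.069))): print(n,c[:2]+R@p)
for n,rng in(("orange",((8,150,90),(20,255,255))),("green",((45,100,60),(80,255,255)))):
  q=[]
  for cam in ims:
    hsv=cv2.cvtColor(ims[cam]["image"],cv2.COLOR_BGR2HSV)
    m=cv2.inRange(hsv,*rng); 
    near=(325,272) if n=="orange" else (369,279)
    if cam=="scene": near=(293,165) if n=="orange" else (257,178)
    _,l,st,ce=cv2.connectedComponentsWithStats(m)
    i=1+np.argmin(np.hypot(*(ce[1:]-near).T)+ (st[1:,4]<8)*100); print(n,cam,ce[i],st[i])
    print(at(ims[cam],ce[i],.122 if n=="orange" else .085))
    q.append((ims[cam],ce[i]))
  if n=="green": print("tri",tri(q))
for thing in("rack","tissues","bottle"):
  for r in env.trace("top",thing)[:1]:
    b=cv2.boxPoints(cv2.minAreaRect(np.argwhere(r["mask"])[:,::-1].astype(np.float32)));print(thing,r["conf"],[at(t,p,.07)[:2].round(3).tolist() for p in b])
E
```

```text
mixer [[0.5633, 0.1393, 0.07], [0.6424, -0.1178, 0.07], [0.4907, -0.1626, 0.07], [0.4117, 0.0954, 0.07]] [ 0.52703927 -0.01143201  0.07      ] 17.068981124854904
knob [0.49546554 0.05732917]
btn [ 0.4821769  -0.03566767]
tube [ 0.54729235 -0.0773927 ]
orange top [324.83756345 271.43654822] [317 264  17  17 197]
[0.49699495 0.05851086 0.122     ]
orange scene [310.11627907 164.09302326] [304 161  11   7  43]
[0.53653461 0.08812811 0.122     ]
green top [368.66371681 279.11504425] [363 273  12  13 113]
[ 0.48253892 -0.03457777  0.085     ]
green scene [257.375  176.8125] [253 174  10   7  48]
[ 0.47659087 -0.03138434  0.085     ]
tri [ 0.48283787 -0.03394371  0.08944478]
rack 0.94 [[0.692, 0.149], [0.756, 0.027], [0.683, -0.008], [0.621, 0.112]]
tissues 0.65 [[0.446, 0.401], [0.553, 0.192], [0.456, 0.139], [0.352, 0.344]]
bottle 0.83 [[0.601, -0.213], [0.635, -0.329], [0.574, -0.342], [0.541, -0.228]]
```

```bash
cat > rem.py <<'E'
# remaining shift/turn in tool axes: x y z yaw(deg of tool x, tool pointing straight down)
import sys
from h import *
from scipy.spatial.transform import Rotation as S
x,y,z,a=map(float,sys.argv[1:5]); s=env.observe(); R=np.array(s["tool_rot"]); a=np.radians(a)
T=np.array([[np.cos(a),np.sin(a),0],[np.sin(a),-np.cos(a),0],[0,0,-1]])
print(s["time_s"],"pos",s["position"].round(4),"q",s["q"].round(1),"w",round(s["grip_width"],4),"F",s["ft_force"].round(2),"M",s["wrist_torque"].round(3))
print("shift",(R.T@(np.array([x,y,z])-s["position"])).round(4),"turn",S.from_matrix(R.T@T).as_rotvec().round(4))
E
r='[1,0.492,-0.463,0,0,0,-2.9]'
python3 -m pendant '[[1,0.492,-0.463,0,0,0,-2.9],[1,0.492,-0.463,0,0,0,-2.9],[1,0.492,-0.463,0,0,0,-2.9],[1,0.492,-0.463,0,0,0,-2.9],[1,0.492,-0.463,0,0,0,-2.9]]' 
python3 rem.py .496 .058 .19 187
```

```text
time_s: 1.58
position: [0.3155, -0.2541, 0.219]
tool_rot: [[0.329, 0.944, 0.001], [0.944, -0.329, -0.001], [-0.0, 0.001, -1.0]]
ft_force: [0.4, -0.6, 0.7]
grip_width: 0.0854
gripper_force: 0.0
1.575 pos [ 0.3155 -0.2541  0.219 ] q [-55.7   7.   95.    0.   77.9 -36.5] w 0.0854 F [ 0.37 -0.59  0.75] M [ 0.007 -0.033  0.016]
shift [0.3541 0.0679 0.0289] turn [ 1.0000e-04  1.0000e-03 -2.0279e+00]
```

```bash

python3 -m pendant '[[1,0.354,0.068,0.029,0,0,-2.03],[1,0.354,0.068,0.029,0,0,-2.03],[1,0.354,0.068,0.029,0,0,-2.03],[1,0.354,0.068,0.029,0,0,-2.03],[1,0.354,0.068,0.029,0,0,-2.03]]' >/dev/null
python3 rem.py .496 .058 .19 187
```

```text
2.2 pos [0.4733 0.0149 0.1938] q [-12.6  15.4  88.5  -0.   76.1 -47.1] w 0.0855 F [ 0.92 -0.26  0.55] M [-0.081 -0.033 -0.021]
shift [0.0226 0.0432 0.0038] turn [ 1.0000e-04  1.0000e-03 -1.0896e+00]
```

```bash

python3 -m pendant '[[1,0.0226,0.0432,0.004,0,0,-1.09],[1,0.0226,0.0432,0.004,0,0,-1.09],[1,0.0226,0.0432,0.004,0,0,-1.09],[1,0.0226,0.0432,0.004,0,0,-1.09],[1,0.0226,0.0432,0.004,0,0,-1.09]]' >/dev/null
python3 -m pendant '[[1,0,0,0,0,0,0],[1,0,0,0,0,0,0]]' >/dev/null
python3 rem.py .496 .058 .19 187
python3 - <<'E'
from h import *
im=env.get_image("wrist"); cv2.imwrite("pics/w1.png",im["image"])
for t,z in(("knob_top",.122),("ring_mark",.088),("start_top",.089)):
  for r in env.tip_of("wrist",t)[:2]: print(t,np.round(r["centre"],1),round(r["conf"],2),np.round(at(im,r["centre"],z),4))
E
```

```text
3.075 pos [0.4954 0.0558 0.1897] q [ -7.2  18.1  85.2   0.   76.7 -94.9] w 0.0854 F [ 0.07 -1.18 -0.04] M [-0.022 -0.039  0.023]
shift [-0.0005  0.0022 -0.0003] turn [ 0.     -0.     -0.1622]
knob_top [321.2 202.7] 0.66 [0.4936 0.0599 0.122 ]
ring_mark [321.8 162.7] 0.79 [0.4702 0.0616 0.088 ]
start_top [208.7 177.1] 0.82 [ 0.4784 -0.0325  0.089 ]
```

View pics/w1.png

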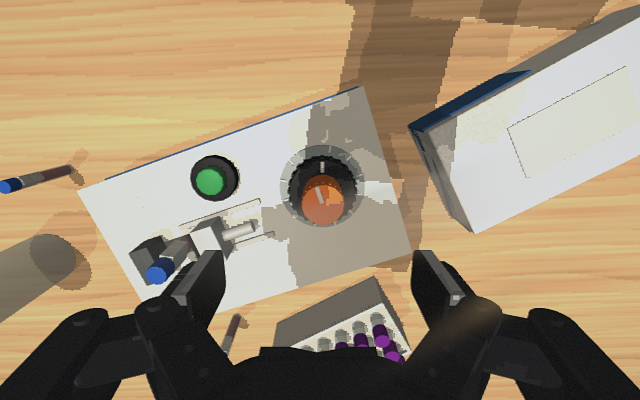

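The wrist view shows the knob centre at (322,203), the ring mark at (322,165), the button at (210,182), and nothing in the way of the fingers over the knob.

```bash
python3 -m pendant '[[1,0,0.0035,0.04,0,0,0],[1,0,0.0035,0.08,0,0,0],[0.6,0,0.0035,0.08,0,0,0],[0.6,0,0.0035,0.08,0,0,0]]' >/dev/null
python3 rem.py .495 .0593 .11 178; python3 -c "
from rig import env;print(env.tcp_to_tips)"
```

```text
3.775 pos [0.4963 0.0592 0.111 ] q [ -6.8  23.2  92.    0.   64.7 -94.7] w 0.0523 F [ 0.86  0.56 -0.44] M [ 0.008  0.007 -0.014]
shift [0.0013 0.     0.001 ] turn [-0.0001  0.002  -0.0018]
0.017
```

```bash
python3 -m pendant '[[0.3,0.001,0,0.001,0,0,0],[0.2,0.001,0,0.001,0,0,0],[0.2,0.001,0,0.001,0,0,0],[0.2,0.001,0,0.001,0,0,0],[0.2,0.001,0,0.001,0,0,0]]' 25
python3 rem.py .495 .0593 .11 178
```

```text
time_s: 4.4
position: [0.4949, 0.0594, 0.1096]
tool_rot: [[-0.999, 0.036, 0.002], [0.036, 0.999, -0.0], [-0.002, -0.0, -1.0]]
ft_force: [-0.8, 1.0, 7.0]
grip_width: 0.0174
gripper_force: 3.3
4.4 pos [0.4949 0.0594 0.1096] q [ -6.8  23.2  92.3   0.   64.4 -94.7] w 0.0174 F [-0.85  1.05  7.01] M [ 0.084  0.249 -0.001]
shift [-0.0001 -0.0001 -0.0004] turn [-0.0001  0.0017 -0.0014]
```

```bash
python3 - <<'E'
from h import *
a=env.get_image("wrist")["image"]; b=env.get_image("scene")["image"][110:230,200:380]
b=cv2.resize(b,(600,400),interpolation=2);cv2.imwrite("pics/w2.png",np.vstack([cv2.resize(a,(480,300)),cv2.resize(b,(480,300))]))
E
```

```text
(no output)
```

View pics/w2.png

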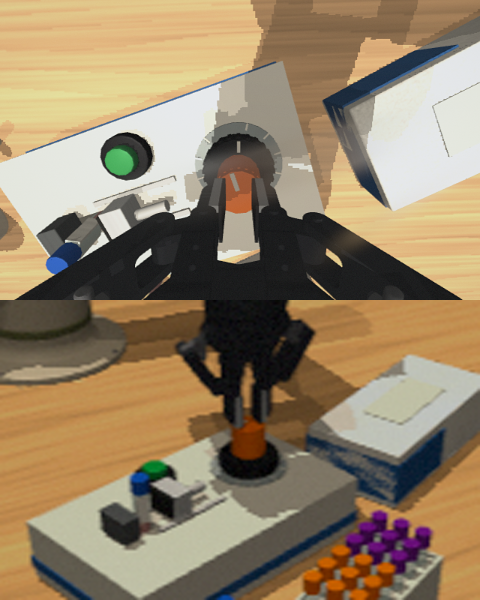

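The wrist half shows the knob between the closed-in fingers at about (240,185), and the scene half shows the fingertips ending around the knob's top edge. The fingers closed past the knob's 32 mm width, so I need to check their geometry.

```bash
cat > proj.py <<'E'
from h import *
def pr(im,p):
    P=np.array(im["pose"]);c=P[:3,:3].T@(np.array(p)-P[:3,3]);return np.round([im["cx"]+im["fx"]*c[0]/-c[2],im["cy"]-im["fy"]*c[1]/-c[2]],1)
E
python3 - <<'E'
from proj import *
for c in("wrist","scene","top"):
    im=env.get_image(c);print(c,"cam",np.round(im["pose"][:3,3],3))
    for z in(.088,.11,.122,.135):print(z,pr(im,(.495,.0594,z)))
    hsv=cv2.cvtColor(im["image"],cv2.COLOR_BGR2HSV);m=cv2.inRange(hsv,(5,150,60),(20,255,255))
    n=pr(im,(.495,.0594,.115));_,l,st,ce=cv2.connectedComponentsWithStats(m)
    for i in range(1,len(ce)):
        if st[i,4]>15 and np.hypot(*(ce[i]-n))<60: print("orange",ce[i],st[i])
    print([ (r["centre"],r["conf"]) for r in env.tip_of(c,"knob_top")[:2]])
    cv2.imwrite(f"pics/c_{c}.png",im["image"])
a=cv2.imread("pics/c_wrist.png")[160:360,220:420];b=cv2.imread("pics/c_scene.png")[120:190,260:330]
cv2.imwrite("pics/w3.png",np.hstack([cv2.resize(a,(400,400)),cv2.resize(b,(400,400),interpolation=2)]))
E
```

```text
wrist cam [0.42  0.063 0.265]
0.088 [315.4 229.5]
0.11 [315.1 245.6]
0.122 [314.9 256.2]
0.135 [314.6 269.5]
orange [318.42822086 257.55521472] [ 297  229   43   55 1630]
[([316.6, 255.1], 0.67)]
scene cam [ 1.274 -0.327  0.641]
0.088 [292.6 170.5]
0.11 [292.5 163.2]
0.122 [292.4 159.2]
0.135 [292.4 154.8]
orange [290.94382544 154.08820799] [ 172  104  264   91 2154]
orange [258.52659574 119.20035461] [236 107  41  30 564]
orange [279.78787879 134.51515152] [277 129   6  12  33]
orange [251.63207547 138.66981132] [232 133  40  13 106]
orange [292.85 141.9 ] [291 137   5  10  20]
orange [259.51020408 142.7755102 ] [244 140  31   6  49]
orange [336.71428571 192.57142857] [334 189  10  10  35]
[([296.0, 156.2], 0.5)]
top cam [0.519 0.04  0.879]
0.088 [324.8 271.9]
0.11 [324.5 272.2]
0.122 [324.4 272.4]
0.135 [324.2 272.6]
orange [298.9375     228.89204545] [280 220  54  20 352]
orange [306.61909651 325.0349076 ] [281 308  65  33 974]
[]
```

View pics/w3.png

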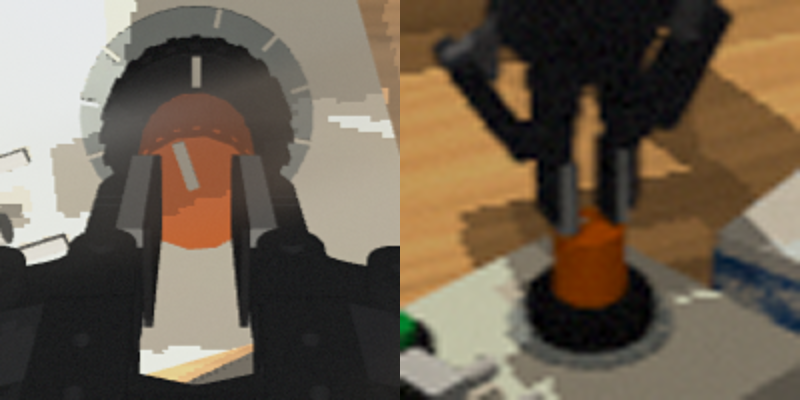

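The crop shows the fingertips standing on the knob's top face at (150,240) and (240,240), not straddling its sides, so the tips sit higher than assumed. I'll open up and look at where they are.

```bash
python3 -m pendant '[[0.6,0,0,0,0,0,0],[0.6,0,0,0,0,0,0],[0.6,0,0,0,0,0,0],[0.6,0,0,0,0,0,0]]' >/dev/null
python3 rem.py .495 .0593 .11 178
python3 - <<'E'
from proj import *
o=[]
for c,(x,y,s) in {"wrist":(220,160,200),"scene":(260,120,70)}.items():
    im=env.get_image(c);a=im["image"].copy()[y:y+s,x:x+s];k=400/s
    a=cv2.resize(a,(400,400),interpolation=2)
    for dy in(-.026,.026):
        for z in(.093,.105,.12):
            q=(pr(im,(.495,.0594+dy,z))-(x,y))*k; cv2.circle(a,tuple(int(v) for v in q),3,(255,0,255) if z<.1 else (0,255,0) if z<.11 else (255,255,0),-1)
    o.append(a)
cv2.imwrite("pics/w4.png",np.hstack(o))
E
```

```text
5.3 pos [0.4945 0.0594 0.1086] q [ -6.8  23.3  92.4  -0.   64.4 -94.7] w 0.0513 F [-0.04  0.2   0.24] M [-0.007 -0.003  0.007]
shift [-0.0005 -0.0001 -0.0014] turn [-0.     -0.0002 -0.0014]
```

View pics/w4.png

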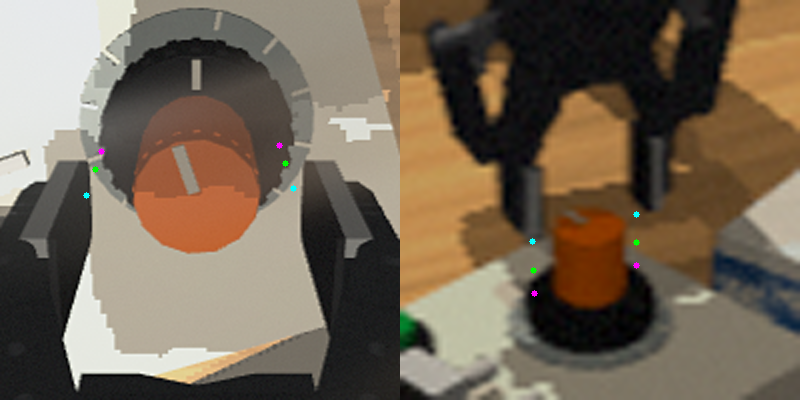

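```bash
python3 - <<'E'
from loc import *
w=env.get_image("wrist");s=ims["scene"]
for n,wp,sp in(("R",(328,162),(252,208)),("L",(62,162),(127,235))):
    a=(wp[0]/2+220,wp[1]/2+160);b=(sp[0]*.175+260,sp[1]*.175+120)
    p=tri([(w,a),(s,b)]);print(n,p,at(w,a,p[2]),at(s,b,p[2]))
E
```

```text
R [0.48954075 0.09527801 0.11747807] [0.48919265 0.09448103 0.11747807] [0.48937148 0.09623151 0.11747807]
L [0.48703465 0.03090567 0.11992374] [0.48570318 0.0280182  0.11992374] [0.48852542 0.03371712 0.11992374]
```

Triangulation puts the tips at about z 0.118–0.122 with the TCP at 0.1086, so they stand about 12 mm behind the TCP, not 17 mm ahead. I'll go lower in steps and watch the force.

```bash
python3 -m pendant '[[0.6,0,0,0.004,0,0,0],[0.6,0,0,0.008,0,0,0],[0.6,0,0,0.012,0,0,0],[0.6,0,0,0.016,0,0,0],[0.6,0,0,0.016,0,0,0]]' >/dev/null
python3 rem.py .495 .0593 .084 178
python3 - <<'E'
from proj import *
o=[]
for c,(x,y,s) in {"wrist":(220,160,200),"scene":(260,120,70)}.items():
    im=env.get_image(c);a=im["image"].copy()[y:y+s,x:x+s];k=400/s
    a=cv2.resize(a,(400,400),interpolation=2)
    for dy in(-.026,.026):
        for z in(.093,.105,.12):
            q=(pr(im,(.495,.0594+dy,z))-(x,y))*k; cv2.circle(a,tuple(int(v) for v in q),3,(255,0,255) if z<.1 else (0,255,0) if z<.11 else (255,255,0),-1)
    o.append(a)
cv2.imwrite("pics/w5.png",np.hstack(o))
E
```

```text
6.175 pos [0.4944 0.0594 0.0923] q [ -6.8  24.6  93.6   0.   61.9 -94.7] w 0.0513 F [-0.32 -0.26 -0.44] M [-0.005  0.018 -0.006]
shift [-0.0007 -0.0001  0.0083] turn [ 0.0001 -0.0007 -0.0014]
```

View pics/w5.png

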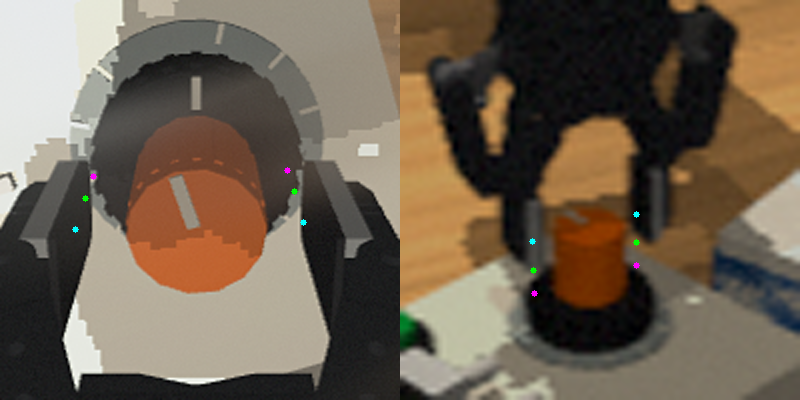

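The tips are now around z 0.107 on both sides of the knob (scene crop: inner faces at columns 540 and 638, knob 553–628), well centred. I'll go 5 mm lower and close.

```bash
python3 -m pendant '[[0.6,0,0,0.005,0,0,0],[0.2,0,0,0.005,0,0,0],[0.2,0,0,0.005,0,0,0],[0.2,0,0,0.005,0,0,0],[0.2,0,0,0.005,0,0,0]]' 50
python3 rem.py .495 .0593 .087 178
```

```text
time_s: 6.9
position: [0.4944, 0.0594, 0.0877]
tool_rot: [[-0.999, 0.036, -0.0], [0.036, 0.999, 0.0], [0.0, 0.0, -1.0]]
ft_force: [-1.5, 0.5, 0.1]
grip_width: 0.0301
gripper_force: 49.5
6.9 pos [0.4944 0.0594 0.0877] q [ -6.8  24.9  93.9   0.   61.2 -94.7] w 0.0301 F [-1.46  0.47  0.11] M [ 0.102  0.207 -0.03 ]
shift [-0.0006 -0.0001  0.0007] turn [ 0.0001 -0.0003 -0.0014]
```

```bash
cat > m.py <<'E'
from rig import env
import numpy as np
s=env.observe();print(round(s["time_s"],2),s["position"].round(4),"q6",s["q"][5].round(2),"F",s["ft_force"].round(1),"M",s["wrist_torque"].round(3),"j6",round(s["joint_efforts"][5],3),"w",s["grip_width"].round(4),round(s["gripper_force"],1))
E
python3 -m pendant '[[0.2,0,0,0,0,0,0.1],[0.2,0,0,0,0,0,0.2],[0.2,0,0,0,0,0,0.3]]' >/dev/null; python3 m.py
python3 -m pendant '[[0.2,0,0,0,0,0,0.1],[0.2,0,0,0,0,0,0.2],[0.2,0,0,0,0,0,0.3]]' >/dev/null; python3 m.py
python3 -m pendant '[[0.2,0,0,0,0,0,0.1],[0.2,0,0,0,0,0,0.2]]' >/dev/null; python3 m.py
```

```text
Traceback (most recent call last):
  File "m.py", line 3, in <module>
    s=env.observe();print(round(s["time_s"],2),s["position"].round(4),"q6",s["q"][5].round(2),"F",s["ft_force"].round(1),"M",s["wrist_torque"].round(3),"j6",round(s["joint_efforts"][5],3),"w",s["grip_width"].round(4),round(s["gripper_force"],1))
                                                                                                                                                                                                ^^^^^^^^^^^^^^^^^^^^^
AttributeError: 'float' object has no attribute 'round'
Traceback (most recent call last):
  File "m.py", line 3, in <module>
    s=env.observe();print(round(s["time_s"],2),s["position"].round(4),"q6",s["q"][5].round(2),"F",s["ft_force"].round(1),"M",s["wrist_torque"].round(3),"j6",round(s["joint_efforts"][5],3),"w",s["grip_width"].round(4),round(s["gripper_force"],1))
                                                                                                                                                                                                ^^^^^^^^^^^^^^^^^^^^^
AttributeError: 'float' object has no attribute 'round'
Traceback (most recent call last):
  File "m.py", line 3, in <module>
    s=env.observe();print(round(s["time_s"],2),s["position"].round(4),"q6",s["q"][5].round(2),"F",s["ft_force"].round(1),"M",s["wrist_torque"].round(3),"j6",round(s["joint_efforts"][5],3),"w",s["grip_width"].round(4),round(s["gripper_force"],1))
                                                                                                                                                                                                ^^^^^^^^^^^^^^^^^^^^^
AttributeError: 'float' object has no attribute 'round'
```

```bash
sed -i 's/s\["grip_width"\].round(4)/round(s["grip_width"],4)/' m.py; python3 m.py
python3 -m pendant '[[0.2,0,0,0,0,0,0.05],[0.2,0,0,0,0,0,0.1]]' >/dev/null; python3 m.py
python3 - <<'E'
from h import *
for c in("wrist","scene"):
  im=env.get_image(c)
  for t,z in(("jaw",.07),("tube",.025),("ring_mark",.088)):
    print(c,t,[(np.round(r["centre"],1).tolist(),round(r["conf"],2),at(im,r["centre"],z)[:2].round(4).tolist()) for r in env.tip_of(c,t)[:2]])
E
```

```text
7.9 [0.4951 0.0609 0.0877] q6 -48.72 F [ 4.2 10.5 -1.5] M [ 1.723 -0.521  0.272] j6 -0.81 w 0.0304 49.5
8.15 [0.4952 0.0611 0.0877] q6 -43.08 F [ 3.1 10.9 -2.4] M [ 1.799 -0.621  0.267] j6 -0.278 w 0.0301 49.6
wrist jaw []
wrist tube []
wrist ring_mark [([279.0, 216.6], 0.64, [0.4687, 0.0627]), ([299.2, 277.3], 0.42, [0.498, 0.0398])]
scene jaw [([259.0, 200.3], 0.48, [0.5518, -0.0595])]
scene tube [([285.5, 252.1], 0.57, [0.6984, -0.0611]), ([188.6, 223.7], 0.53, [0.5036, -0.2226])]
scene ring_mark [([288.5, 165.9], 0.74, [0.47, 0.06])]
```

```bash

python3 -m pendant '[[0.2,0.0012,0.0015,0,0,0,0.05],[0.2,0.0012,0.0015,0,0,0,0.1]]' >/dev/null; python3 m.py
python3 -m pendant '[[0.2,0,0,0,0,0,0.03],[0.2,0,0,0,0,0,0.06]]' >/dev/null; python3 m.py
python3 -m pendant '[[0.2,0,0,0,0,0,0.03],[0.2,0,0,0,0,0,0.06]]' >/dev/null; python3 m.py
```

```text
8.8 [0.4955 0.0613 0.0877] q6 -37.12 F [ 1.8  0.9 -1.6] M [ 0.183 -0.246  0.211] j6 -0.291 w 0.0303 49.8
9.05 [0.4956 0.0614 0.0877] q6 -33.7 F [ 3.9  2.4 -1.6] M [ 0.433 -0.728  0.244] j6 -0.091 w 0.0304 49.8
9.3 [0.4957 0.0614 0.0877] q6 -30.24 F [ 5.3  2.9 -3.9] M [ 0.555 -0.855  0.245] j6 -0.082 w 0.0304 49.7
```

```bash

python3 -m pendant '[[0.2,0,0,0,0,0,0.03],[0.2,0,0,0,0,0,0.06]]' >/dev/null; python3 m.py
python3 -m pendant '[[0.2,0,0,0,0,0,0.03],[0.2,0,0,0,0,0,0.06]]' >/dev/null; python3 m.py
python3 -m pendant '[[0.2,0,0,0,0,0,0.03],[0.2,0,0,0,0,0,0.06]]' >/dev/null; python3 m.py
```

```text
9.55 [0.4958 0.0615 0.0877] q6 -26.81 F [ 5.9  2.9 -5.1] M [ 0.632 -0.892  0.219] j6 -0.08 w 0.0301 49.7
9.8 [0.4959 0.0615 0.0877] q6 -23.36 F [ 6.3  3.6 -5.1] M [ 0.628 -0.969  0.229] j6 -0.079 w 0.03 49.7
10.05 [0.4961 0.0615 0.0877] q6 -19.93 F [ 7.   3.5 -5.9] M [ 0.656 -1.055  0.226] j6 -0.078 w 0.0304 49.8
```

```bash
python3 - <<'E'
from h import *
im=env.get_image("scene");a=im["image"][140:230,200:320]
cv2.imwrite("pics/s6.png",cv2.resize(a,(800,600),interpolation=2))
E
```

```text
(no output)
```

View pics/s6.png

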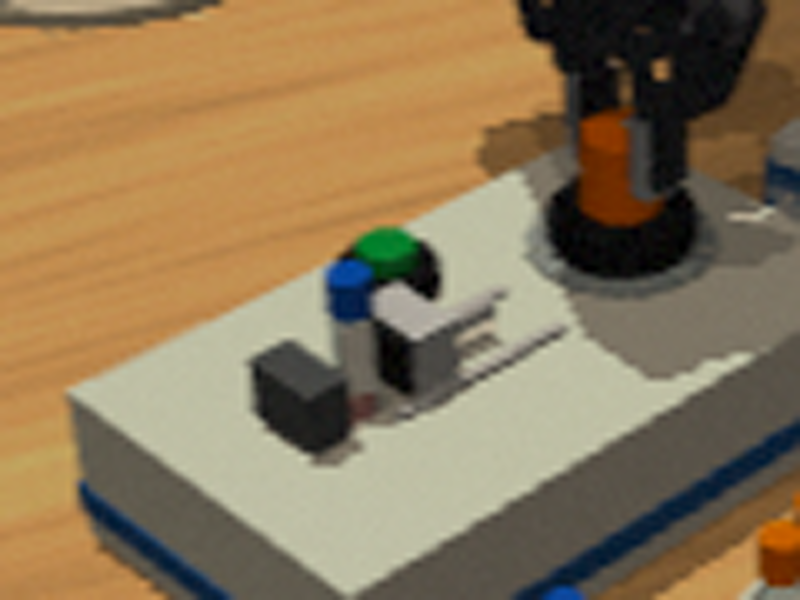

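The jaw (crop about (410,330)) has advanced and is now right beside the tube (350,320), and the tube still has a gap to the anvil (300,390). The ring is clear of the fingers, so I'll keep turning in small steps.

```bash

python3 -m pendant '[[0.2,0,0,0,0,0,0.03],[0.2,0,0,0,0,0,0.06]]' >/dev/null; python3 m.py
python3 -m pendant '[[0.2,0,0,0,0,0,0.03],[0.2,0,0,0,0,0,0.06]]' >/dev/null; python3 m.py
python3 -m pendant '[[0.2,0,0,0,0,0,0.03],[0.2,0,0,0,0,0,0.06]]' >/dev/null; python3 m.py
```

```text
10.35 [0.4962 0.0616 0.0877] q6 -16.49 F [ 7.3  4.8 -6.3] M [ 0.72  -1.154  0.236] j6 -0.079 w 0.0306 49.8
10.6 [0.4963 0.0616 0.0877] q6 -13.05 F [ 8.2  4.9 -5.6] M [ 0.748 -1.284  0.283] j6 -0.076 w 0.0306 49.8
10.85 [0.4964 0.0616 0.0877] q6 -9.61 F [ 8.2  4.2 -6.4] M [ 0.795 -1.303  0.223] j6 -0.075 w 0.0302 49.9
```

```bash

python3 -m pendant '[[0.2,0.0007,0.0014,0.0007,0,0,0.03]]' >/dev/null; python3 m.py
python3 -m pendant '[[0.2,0,0,0,0,0,0.03]]' >/dev/null; python3 m.py
python3 -m pendant '[[0.2,0,0,0,0,0,0.03]]' >/dev/null; python3 m.py
python3 -m pendant '[[0.2,0,0,0,0,0,0.03]]' >/dev/null; python3 m.py
python3 -m pendant '[[0.2,0,0,0,0,0,0.03]]' >/dev/null; python3 m.py
python3 -m pendant '[[0.2,0,0,0,0,0,0.03]]' >/dev/null; python3 m.py
```

```text
10.97 [0.4967 0.0617 0.0876] q6 -7.78 F [-3.3 -3.1 12. ] M [-0.399  0.534  0.213] j6 -0.141 w 0.0304 51.6
11.1 [0.4967 0.0617 0.0876] q6 -6.06 F [ 1.2 -1.2  4.8] M [-0.103 -0.112  0.197] j6 -0.078 w 0.0304 50.9
11.22 [0.4968 0.0617 0.0876] q6 -4.33 F [ 1.1 -1.   4.9] M [-0.023 -0.139  0.22 ] j6 -0.096 w 0.0305 50.9
11.35 [0.4968 0.0617 0.0876] q6 -2.61 F [ 2.3 -0.8  4.9] M [-0.13  -0.173  0.268] j6 -0.092 w 0.0302 50.9
11.47 [0.4969 0.0617 0.0876] q6 -0.89 F [ 1.6 -0.4  5.7] M [-0.121 -0.21   0.239] j6 -0.091 w 0.0301 51.0
11.6 [0.497  0.0617 0.0876] q6 0.83 F [ 2.2 -1.5  5.2] M [-0.13  -0.263  0.199] j6 -0.093 w 0.0305 51.0
```

```bash

python3 -m pendant '[[0.2,0,0,0,0,0,0.03]]' >/dev/null; python3 m.py
python3 -m pendant '[[0.2,0,0,0,0,0,0.03]]' >/dev/null; python3 m.py
python3 -m pendant '[[0.2,0,0,0,0,0,0.03]]' >/dev/null; python3 m.py
python3 -m pendant '[[0.2,0,0,0,0,0,0.03]]' >/dev/null; python3 m.py
python3 -m pendant '[[0.2,0,0,0,0,0,0.03]]' >/dev/null; python3 m.py
python3 -m pendant '[[0.2,0,0,0,0,0,0.03]]' >/dev/null; python3 m.py
```

```text
11.72 [0.497  0.0617 0.0876] q6 2.54 F [ 2.  -0.4  5.3] M [-0.107 -0.33   0.239] j6 -0.09 w 0.0302 51.0
11.85 [0.4971 0.0617 0.0876] q6 4.26 F [ 3.4 -0.5  5. ] M [-0.132 -0.292  0.234] j6 -0.09 w 0.0302 51.0
11.97 [0.4971 0.0617 0.0876] q6 5.98 F [ 3.4 -0.1  5.1] M [-0.172 -0.386  0.274] j6 -0.088 w 0.0304 51.0
12.1 [0.4972 0.0616 0.0876] q6 7.7 F [ 3.  -1.6  4.6] M [-0.103 -0.471  0.228] j6 -0.087 w 0.0305 51.0
12.22 [0.4973 0.0616 0.0876] q6 9.42 F [ 3.6 -1.5  5.1] M [-0.182 -0.553  0.163] j6 -0.088 w 0.0302 51.0
12.35 [0.4974 0.0616 0.0876] q6 11.14 F [ 3.4 -1.7  4.8] M [-0.178 -0.563  0.257] j6 -0.081 w 0.0307 51.0
```

```bash

python3 -m pendant '[[0.2,0,0,0,0,0,0.03]]' >/dev/null; python3 m.py
python3 -m pendant '[[0.2,0,0,0,0,0,0.03]]' >/dev/null; python3 m.py
python3 -m pendant '[[0.2,0,0,0,0,0,0.03]]' >/dev/null; python3 m.py
python3 -m pendant '[[0.2,0,0,0,0,0,0.03]]' >/dev/null; python3 m.py
python3 -m pendant '[[0.2,0,0,0,0,0,0.03]]' >/dev/null; python3 m.py
python3 -m pendant '[[0.2,0,0,0,0,0,0.03]]' >/dev/null; python3 m.py
```

```text
12.47 [0.4974 0.0616 0.0876] q6 12.86 F [ 5.  -2.1  5.3] M [-0.315 -0.592  0.239] j6 -0.085 w 0.0299 51.0
12.6 [0.4975 0.0616 0.0876] q6 14.58 F [ 5.2 -0.8  4.7] M [-0.311 -0.704  0.241] j6 -0.08 w 0.0307 51.0
12.72 [0.4975 0.0615 0.0876] q6 16.3 F [ 5.8 -2.5  3.9] M [-0.266 -0.742  0.25 ] j6 -0.083 w 0.0303 51.0
12.85 [0.4976 0.0615 0.0876] q6 18.02 F [ 4.7 -1.9  4.3] M [-0.298 -0.785  0.26 ] j6 -0.082 w 0.0302 51.0
12.97 [0.4977 0.0615 0.0876] q6 19.74 F [ 6.  -1.7  5.6] M [-0.358 -0.831  0.246] j6 -0.082 w 0.0301 51.0
13.1 [0.4977 0.0615 0.0876] q6 21.46 F [ 5.8 -2.2  3.6] M [-0.358 -0.878  0.218] j6 -0.081 w 0.0303 51.0
```

```bash

python3 -m pendant '[[0.2,0,0.001,0,0,0,0.03]]' >/dev/null; python3 m.py
python3 -m pendant '[[0.2,0,0,0,0,0,0.03]]' >/dev/null; python3 m.py
python3 -m pendant '[[0.2,0,0,0,0,0,0.03]]' >/dev/null; python3 m.py
python3 -m pendant '[[0.2,0,0,0,0,0,0.03]]' >/dev/null; python3 m.py
python3 -m pendant '[[0.2,0,0,0,0,0,0.03]]' >/dev/null; python3 m.py
python3 -m pendant '[[0.2,0,0,0,0,0,0.03]]' >/dev/null; python3 m.py
```

```text
13.22 [0.4978 0.0614 0.0876] q6 23.13 F [ 0.9 -0.1  8.4] M [ 0.126 -0.13   0.219] j6 -0.084 w 0.0301 51.3
13.35 [0.4979 0.0614 0.0876] q6 24.85 F [ 2.  -0.1  7.2] M [-0.108 -0.412  0.191] j6 -0.092 w 0.0301 51.2
13.47 [0.4979 0.0613 0.0876] q6 26.57 F [ 2.7 -1.2  6.3] M [-0.154 -0.453  0.256] j6 -0.089 w 0.0304 51.2
13.6 [0.498  0.0613 0.0876] q6 28.29 F [ 3.3 -0.6  6.4] M [-0.152 -0.469  0.2  ] j6 -0.088 w 0.0305 51.2
13.72 [0.4981 0.0613 0.0876] q6 30.01 F [ 4.1 -1.2  7.2] M [-0.224 -0.533  0.244] j6 -0.088 w 0.0306 51.2
13.85 [0.4981 0.0612 0.0876] q6 31.73 F [ 4.8 -0.9  5.3] M [-0.251 -0.53   0.197] j6 -0.087 w 0.0301 51.2
```

```bash

python3 -m pendant '[[0.2,0,0,0,0,0,0.03]]' >/dev/null; python3 m.py
python3 -m pendant '[[0.2,0,0,0,0,0,0.03]]' >/dev/null; python3 m.py
python3 -m pendant '[[0.2,0,0,0,0,0,0.03]]' >/dev/null; python3 m.py
python3 -m pendant '[[0.2,0,0,0,0,0,0.03]]' >/dev/null; python3 m.py
python3 -m pendant '[[0.2,0,0,0,0,0,0.03]]' >/dev/null; python3 m.py
python3 -m pendant '[[0.2,0,0,0,0,0,0.03]]' >/dev/null; python3 m.py
```

```text
13.97 [0.4982 0.0612 0.0876] q6 33.45 F [ 3.5 -1.7  6.1] M [-0.251 -0.554  0.223] j6 -0.082 w 0.0304 51.1
14.1 [0.4982 0.0612 0.0876] q6 35.17 F [ 4.4 -2.7  5.5] M [-0.303 -0.604  0.276] j6 -0.079 w 0.0302 51.1
14.22 [0.4982 0.0611 0.0876] q6 36.88 F [ 4.4 -1.8  4.4] M [-0.291 -0.613  0.21 ] j6 -0.08 w 0.0307 51.1
14.35 [0.4983 0.0611 0.0876] q6 38.6 F [ 5.4 -3.2  6.3] M [-0.32  -0.61   0.251] j6 -0.078 w 0.0306 51.1
14.47 [0.4984 0.061  0.0876] q6 40.32 F [ 5.2 -1.9  5.1] M [-0.353 -0.66   0.244] j6 -0.078 w 0.0304 51.0
14.6 [0.4984 0.061  0.0876] q6 42.04 F [ 5.2 -2.8  4.8] M [-0.382 -0.705  0.266] j6 -0.078 w 0.0306 51.0
```

```bash

python3 -m pendant '[[0.2,0,0,0,0,0,0.03]]' >/dev/null; python3 m.py
python3 -m pendant '[[0.2,0,0,0,0,0,0.03]]' >/dev/null; python3 m.py
python3 -m pendant '[[0.2,0,0,0,0,0,0.03]]' >/dev/null; python3 m.py
python3 -m pendant '[[0.2,0,0,0,0,0,0.03]]' >/dev/null; python3 m.py
```

```text
14.72 [0.4984 0.0609 0.0876] q6 43.76 F [ 3.9 -3.4  5.7] M [-0.453 -0.71   0.23 ] j6 -0.077 w 0.0304 51.0
14.85 [0.4985 0.0608 0.0876] q6 45.48 F [ 5.2 -3.2  5. ] M [-0.503 -0.79   0.2  ] j6 -0.077 w 0.0303 51.0
14.97 [0.4985 0.0608 0.0876] q6 47.2 F [ 6.  -4.1  6.1] M [-0.62  -0.809  0.267] j6 -0.075 w 0.0305 51.0
15.1 [0.4986 0.0608 0.0876] q6 48.92 F [ 4.6 -4.   5.4] M [-0.582 -0.805  0.284] j6 -0.074 w 0.0302 51.0
```

```bash

python3 -m pendant '[[0.2,0,0,0,0,0,0.03]]' >/dev/null; python3 m.py
python3 -m pendant '[[0.2,0,0,0,0,0,0.03]]' >/dev/null; python3 m.py
python3 -m pendant '[[0.2,0,0,0,0,0,0.03]]' >/dev/null; python3 m.py
python3 - <<'E'
from h import *
for c in("scene",):
  im=env.get_image(c);cv2.imwrite("pics/s7.png",cv2.resize(im["image"][165:215,225:292],(800,600),interpolation=2))
E
```

```text
15.22 [0.4986 0.0607 0.0876] q6 50.63 F [ 5.5 -5.   4.3] M [-0.662 -0.821  0.241] j6 -0.065 w 0.0301 51.0
15.35 [0.4986 0.0606 0.0876] q6 52.35 F [ 6.6 -4.2  5.4] M [-0.677 -0.86   0.263] j6 -0.043 w 0.0304 50.9
15.47 [0.4987 0.0606 0.0876] q6 54.07 F [ 5.1 -4.1  4.7] M [-0.744 -0.85   0.33 ] j6 -0.017 w 0.0301 50.9
```

View pics/s7.png

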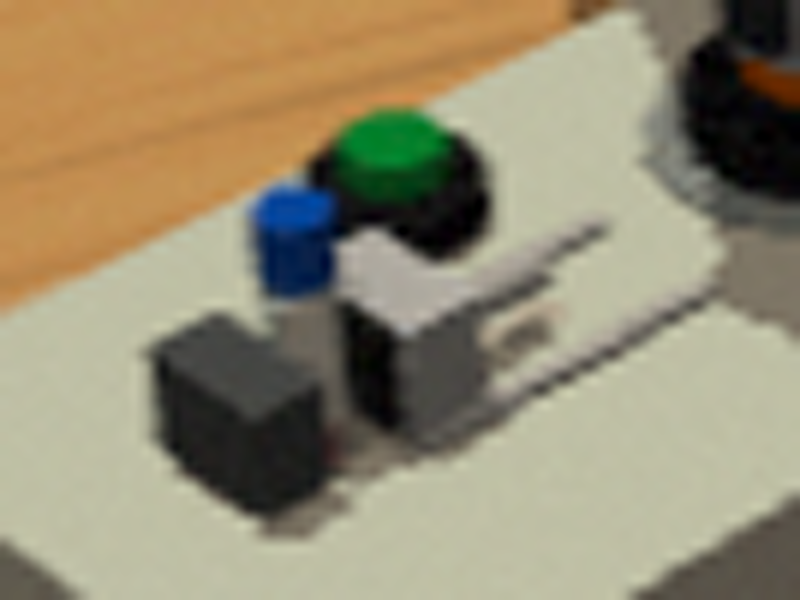

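The jaw at (400,340) now touches the tube (300,260), and the joint‑6 effort, a much quieter signal, has begun to climb (-0.077 to -0.017). That is the bite, so I'll use smaller steps.

```bash

python3 -m pendant '[[0.2,0,0,0,0,0,0.02]]' >/dev/null; python3 m.py
python3 -m pendant '[[0.2,0,0,0,0,0,0.02]]' >/dev/null; python3 m.py
```

```text
15.65 [0.4987 0.0606 0.0876] q6 55.18 F [ 6.  -5.2  4.7] M [-0.826 -0.879  0.373] j6 0.053 w 0.0304 50.9
15.78 [0.4987 0.0605 0.0876] q6 56.34 F [ 5.8 -4.5  3.7] M [-0.767 -0.858  0.36 ] j6 0.121 w 0.0304 50.9
```

```bash

for i in 1 2 3 4 5 6; do python3 -m pendant '[[0.2,0,0,0,0,0,0]]' >/dev/null; python3 m.py; done
```

```text
15.9 [0.4987 0.0605 0.0876] q6 56.32 F [ 6.4 -5.5  3.1] M [-0.816 -0.868  0.15 ] j6 0.255 w 0.0302 50.9
16.02 [0.4987 0.0605 0.0876] q6 56.31 F [ 4.9 -5.7  4.5] M [-0.77  -0.871  0.163] j6 0.176 w 0.0302 50.9
16.15 [0.4987 0.0605 0.0876] q6 56.31 F [ 5.3 -5.7  4.8] M [-0.82  -0.929  0.197] j6 0.175 w 0.0302 50.9
16.27 [0.4987 0.0605 0.0876] q6 56.31 F [ 5.9 -4.4  4. ] M [-0.787 -0.877  0.19 ] j6 0.175 w 0.03 50.9
16.4 [0.4987 0.0605 0.0876] q6 56.31 F [ 5.  -5.9  4.4] M [-0.866 -0.913  0.206] j6 0.175 w 0.0302 50.9
16.52 [0.4987 0.0605 0.0876] q6 56.31 F [ 5.6 -5.5  4.7] M [-0.809 -0.892  0.184] j6 0.175 w 0.0304 50.9
```

Estimates from joint effort and wrist moment agree on about 11–14 N. I'll release, lift straight up, and go to the button.

```bash

python3 -m pendant '[[0.6,0,0,0,0,0,0],[0.6,0,0,0,0,0,0],[0.6,0,0,0,0,0,0]]' >/dev/null; python3 m.py
python3 -m pendant '[[0.6,0,0,-0.03,0,0,0],[0.6,0,0,-0.07,0,0,0],[0.6,0,0,-0.07,0,0,0]]' >/dev/null; python3 rem.py .482 -.033 .14 -33
python3 - <<'E'
from h import *
im=env.get_image("wrist")
for t,z in(("ring_mark",.088),("start_top",.089),("knob_top",.122)):
    print(t,[(np.round(r["centre"],1).tolist(),round(r["conf"],2),at(im,r["centre"],z)[:2].round(4).tolist()) for r in env.tip_of("wrist",t)[:2]])
E
```

```text
16.9 [0.4968 0.0617 0.0867] q6 56.28 F [ 0.3 -0.9  0.6] M [ 0.005 -0.001 -0.001] j6 0.006 w 0.0514 0.0
17.275 pos [0.4983 0.0616 0.1593] q [-6.5 20.1 87.7  0.  71.9 56.3] w 0.0515 F [-0.17 -0.1  -0.45] M [-0.004  0.061  0.04 ]
shift [-0.0578  0.0766  0.0192] turn [ 2.0000e-04 -5.2000e-03  1.0513e+00]
ring_mark [([306.8, 234.1], 0.89, [0.4702, 0.0585])]
start_top [([414.4, 270.1], 0.65, [0.4821, -0.0319])]
knob_top [([318.3, 222.6], 0.64, [0.4945, 0.0612])]
```

```bash

python3 -m pendant '[[0,-0.058,0.0766,0,0,0,1.05],[0,-0.058,0.0766,0,0,0,1.05],[0,-0.058,0.0766,0,0,0,1.05],[0,-0.058,0.0766,0,0,0,1.05],[0,-0.058,0.0766,0,0,0,1.05]]' >/dev/null
python3 -m pendant '[[0,0,0,0,0,0,0.1],[0,0,0,0.02,0,0,0.1],[0,0,0,0.04,0,0,0.1],[0,0,0,0.04,0,0,0.1]]' >/dev/null;python3 rem.py .482 -.0325 .115 -33
```

```text
18.6 pos [ 0.4796 -0.0328  0.1152] q [-18.1  21.4  94.3  -0.   64.6 104.2] w 0.0002 F [ 0.22 -0.35  0.44] M [-0.052 -0.015  0.03 ]
shift [ 0.0019 -0.0015  0.0002] turn [0.0012 0.0046 0.0137]
```

```bash

python3 -m pendant '[[0,0.0019,-0.0015,0.005,0,0,0],[0,0.0019,-0.0015,0.01,0,0,0]]' >/dev/null;python3 m.py
python3 -m pendant '[[0,0,0,0.006,0,0,0],[0,0,0,0.012,0,0,0]]' >/dev/null;python3 m.py
python3 - <<'E'
from h import *
im=env.get_image("scene");a=im["image"][135:215,205:312];b=env.get_image("wrist")["image"]
cv2.imwrite("pics/s8.png",np.vstack([cv2.resize(a,(400,300),interpolation=2),cv2.resize(b,(400,250))]))
E
```

```text
18.85 [ 0.4836 -0.0329  0.1071] q6 104.28 F [ 1.4 -0.4  0.2] M [-0.024 -0.    -0.07 ] j6 0.012 w 0.0 0.0
19.1 [ 0.4831 -0.0328  0.0947] q6 104.28 F [-0.1 -0.4  0.8] M [0.003 0.027 0.004] j6 0.0 w -0.0002 0.0
```

View pics/s8.png

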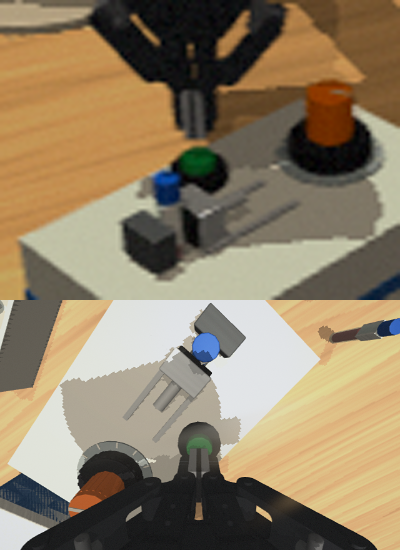

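The closed fingertips (195,137) are straight above the green button (200,157), with roughly 14 mm to go. The tube sits between the anvil and the jaw.

```bash

python3 -m pendant '[[0,0,0,0.004,0,0,0],[0,0,0,0.008,0,0,0]]' >/dev/null;python3 m.py
for i in 1; do :; done
python3 -m pendant '[[0,0,0,0.003,0,0,0],[0,0,0,0.003,0,0,0]]' >/dev/null;python3 m.py
python3 -m pendant '[[0,0,0,0.002,0,0,0],[0,0,0,0.002,0,0,0]]' >/dev/null;python3 m.py
```

```text
19.45 [ 0.4832 -0.0329  0.0868] q6 104.28 F [-0.2  0.2  0.2] M [0.    0.012 0.008] j6 -0.0 w 0.0002 0.0
19.7 [ 0.483  -0.0328  0.0837] q6 104.28 F [ 0.  -0.4  0.7] M [0.056 0.017 0.028] j6 0.0 w 0.0 0.0
19.95 [ 0.4831 -0.0329  0.0819] q6 104.28 F [-0.1  0.3  0.2] M [ 0.081 -0.026  0.03 ] j6 0.0 w 0.0002 0.0
```

```bash

python3 -m pendant '[[0,0,0,0.002,0,0,0],[0,0,0,0.002,0,0,0]]' >/dev/null;python3 m.py
python3 -m pendant '[[0,0,0,0.002,0,0,0],[0,0,0,0.002,0,0,0]]' >/dev/null;python3 m.py
python3 -m pendant '[[0,0,0,0.002,0,0,0],[0,0,0,0.002,0,0,0]]' >/dev/null;python3 m.py
```

```text
20.2 [ 0.4831 -0.0328  0.0799] q6 104.28 F [ 0.3 -0.2 -0.5] M [0.019 0.029 0.03 ] j6 0.0 w -0.0003 0.0
20.45 [ 0.4832 -0.0329  0.078 ] q6 104.28 F [-0.7  0.2  1.6] M [ 0.003 -0.061  0.058] j6 -0.0 w -0.0002 0.6
20.7 [ 0.4833 -0.0329  0.076 ] q6 104.28 F [-0.1  0.2  2.3] M [ 0.023 -0.043  0.031] j6 -0.0 w -0.0002 1.2
```

```bash

python3 -m pendant '[[0,0,0,0.002,0,0,0],[0,0,0,0.002,0,0,0]]' >/dev/null;python3 m.py
python3 -m pendant '[[0,0,0,0.001,0,0,0],[0,0,0,0.001,0,0,0]]' >/dev/null;python3 m.py
python3 -m pendant '[[0,0,0,0.001,0,0,0],[0,0,0,0.001,0,0,0]]' >/dev/null;python3 m.py
```

```text
20.95 [ 0.4832 -0.0329  0.074 ] q6 104.28 F [-0.4 -0.1  2.8] M [ 0.062  0.015 -0.007] j6 -0.0 w -0.0001 1.7
21.2 [ 0.4833 -0.0329  0.0734] q6 104.28 F [-1.1  1.3  7.3] M [0.064 0.218 0.008] j6 -0.001 w 0.0002 3.9
21.45 [ 0.4833 -0.0329  0.0732] q6 104.28 F [-4.   0.6 16.7] M [0.203 0.698 0.009] j6 -0.002 w 0.0001 8.6
```

The force stiffened after 5 mm of travel, so the button is fully down. I'll lift clear and check the final state.

```bash

python3 -m pendant '[[0,0,0,-0.02,0,0,0],[0,0,0,-0.06,0,0,0],[0,0,0,-0.1,0,0,0],[0,0,0,-0.1,0,0,0],[0,0,0,-0.1,0,0,0]]' >/dev/null;python3 m.py
python3 - <<'E'
from h import *
im=env.get_image("wrist")
for t,z in(("ring_mark",.088),("start_top",.089),("knob_top",.122),("jaw",.07),("tube",.127)):
    print(t,[(np.round(r["centre"],1).tolist(),round(r["conf"],2),at(im,r["centre"],z)[:2].round(4).tolist()) for r in env.tip_of("wrist",t)[:2]])
cv2.imwrite("pics/f.png",im["image"])
E
```

```text
22.07 [ 0.4826 -0.0327  0.171 ] q6 104.28 F [ 0.5 -1.1 -1.2] M [ 0.014 -0.003  0.011] j6 -0.0 w 0.0003 0.0
ring_mark [([232.0, 267.9], 0.96, [0.4668, 0.0631])]
start_top [([316.9, 197.1], 0.79, [0.4818, -0.0309]), ([200.2, 259.0], 0.35, [0.4879, 0.08])]
knob_top [([195.9, 258.2], 0.8, [0.4978, 0.0613])]
jaw [([316.4, 96.3], 0.97, [0.5459, -0.0708])]
tube [([320.9, 90.3], 0.89, [0.5469, -0.0748]), ([481.3, 71.7], 0.56, [0.5055, -0.1601])]
```

View pics/f.png

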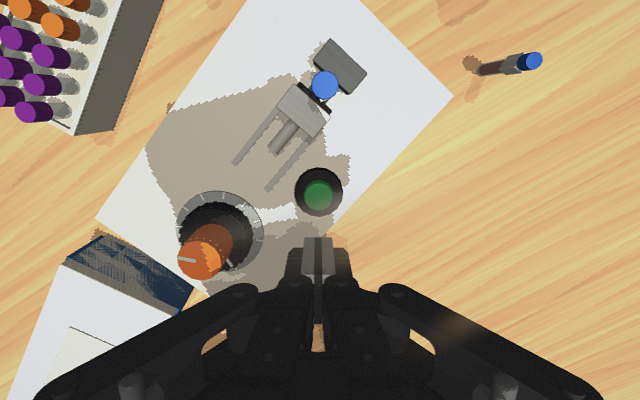

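The tube cap (325,85) stands clamped between the jaw and the anvil, the button (318,195) is up again, the ring mark (232,265) is in place, and the gripper is clear of everything. I'm handing in.

```bash
python3 -c "
from rig import env;print(env.close_job())"
```

```text
the job is handed in; nothing more can be done
None
```

The job is handed in, with no verdict reported back: the tube is clamped at an estimated 11–15 N (from felt torque), the start button was pressed its full 5 mm and came back up, the ring mark looks unmoved, and the gripper is clear of everything.

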